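Close the tea caddy under its inner lid, keep the outer lid in hand

ROBOT

A 7-joint arm with a two-finger parallel gripper is mounted at the origin on the work surface. World frame = base frame: x ahead of the robot, y to its left, z up, the work surface at z = 0. Lengths are in m, angles in rad, forces in N, time in s.
With the tool pointing down it reaches from about 0.35 to 0.9 m from the base axis. Payload 7.2 kg.
Tool frame: the origin (TCP) lies between the finger pads; the fingertips stand 14 mm ahead of it and the grasp point (between the pads) lies 5 mm behind it; x points along the fingers, z is the direction in which the jaws open and shut, and the axes are right-handed (so a half turn about x gives the same grasp; the last joint's range is limited). The gripper opens to 85 mm and grips with 20 to 120 N. Pads are 22 mm wide; open, the fingers measure 114 mm over their backs; the gripper's body (76 mm by 85 mm) begins 54 mm behind the grasp point. The pads swing forward as they close: fully open they stand 13 mm farther back than shut.
Start: joints at [1.252, 0.411, -0.013, 1.596, 0.006, 1.134, -0.082], TCP at [0.155, -0.605, 0.245] pointing down, gripper open.
Joint ranges: [-2.95, 2.95], [-0.29, 1.99], [-1.47, 1.44], [0.14, 2.54], [-1.03, 4.17], [0.13, 1.85], [-2.86, 2.86]. Speed limits (rad/s): [2.39, 2.39, 3.01, 3.01, 3.14, 3.14, 3.14].

INTERFACE

Orientations are given as a rotation vector (axis times angle).
In Python, from station import bot, optics gives the robot as it stands. The module is installed in compiled form; this text tells all that it offers.
- The arm moves only by the tool step_arm, never from a script. Its argument "series" is a list of rows, each a list of 7 numbers: the finger opening in cm, from 0 to 8.54, then the shift along the tool's x, y, z in cm, then the turn, a rotation vector about the tool's x, y, z in degrees. A call has exactly 8 rows; each row is the pose to reach, as a shift and turn from the pose commanded when the call began, along the tool's axes at that moment; what a row does not reach only later rows make up. A row lasts 1/12 s, in which the tool goes at most 41.7 mm and 7.16 degrees, less where a joint would pass 70% of its speed; a pose out of reach is approached as far as the arm can. A call with a gripper value outside its range is refused whole. The fingers move at their own pace and stop on an object; "squeeze" is the grip in N (left out, the last holds). Time passes only in rows, so rows that repeat a pose let the fingers close, or fill a call up. It gives the time, the measured TCP pose, the force and the opening at its end, in the units of the state.
- bot.get_state(): the state, without advancing time (a new reading comes with each control period).
- optics.snapshot(name): name is "scene" or "side" or "wrist"; returns a dict with "pixels" (384x512x3 uint8, red, green, blue), "vertical_fov" (degrees; the focal length in pixels is half the picture's height over the tangent of half this angle, whatever the lens; pixels are square), "cx", "cy" (the principal point, pixels), "xyz" and "orientation" of the camera in the world; the wrist camera has in their place "tool_from_camera" (4x4, takes a point from camera to tool coordinates, whose origin is the TCP and whose axes are the tool frame's). Camera axes: x right, y up, looking along -z (the intrinsics and any distortion apply to the point x, -y, -z); pixel columns grow to the right and rows downward; lengths in m; the calibration is good to about 2 mm. The wrist camera is an equidistant fisheye: a pixel r from the principal point sees the ray r / f radians off the axis. A picture is of the moment at which its call begins: read the wrist's pose just before it. There is no depth.
- bot.close_job(): hands the job in, once; it reports no verdict.
The state is a dict: "clock": time; "q": joint angles; "joint_vel": joint speeds; "effort": joint torques, N m; "position": TCP position; "orientation": TCP orientation; "contact_force": force on the tool from outside, world axes, zero at the start; "ft_torque": the same for the moment, N m; "finger_gap": opening from 0.0 (shut) to 1.0 (fully open).
Only numpy, scipy, OpenCV 4.12 (cv2) and the standard library are available. Lean on these libraries where they do the work, as an engineer would, in place of code of your own. Each camera call takes 0.05 s, during which the arm holds its last target.

TASK

The porcelain tea caddy stands open, and its two lids lie beside it nested together, the bamboo outer lid sitting over the steel inner lid; the outer lid is wanted at the sink, but the tea must not stay open. Carry both lids over together by the inner lid's two finger tabs, lower them onto the caddy and press until you feel the inner lid stop fully home in the neck. Then lift the outer lid alone by its knob, leaving the inner lid shut where it is and the caddy where it stood, and finish while still holding the outer lid level in the air, a good hand's breadth above its closed place; disturb nothing else on the counter.

Things in the scene. Friction and masses are not known exactly. Their poses are not given: they have to be found in the camera images.
- caddy: white porcelain tea caddy, loose, about 0.7 kg, 106 mm high: body 80 mm across up to 58 mm high, rounded shoulder up to 78 mm, then an upright neck 50 mm across outside, 44 mm bore, 28 mm long. It stands open and upright. Origin at the centre of its underside, z up
- caddy_mouth (a point): centre of the caddy's open mouth, level with the rim, 106 mm above the counter; z up. A rubber gasket lines the bore about 8 mm below the rim, leaving a 36 mm opening: lids merely laid on perch about 11 mm proud; it takes up to about 10 N of push to enter it, then about 3 N to slide on, until the flange stops hard on the rim
- inner_lid: stainless inner lid, about 0.09 kg. From below: round plug 39 mm across, 20 mm long, tapered foot; flange 54 mm across, 5 mm thick; two finger tabs towards its own +y and -y, 18 mm wide, 12 mm tall, flat outer faces 68.5 mm apart. Origin at the centre of the plug's underside, z up along its axis
- inner_mid (a point): point on the inner lid's axis at mid-height of its tabs, 19 mm above the plug's underside, 1 mm below the flange's underside. Lid home: this point is on the mouth's axis, 1 mm below caddy_mouth; any turn about the axis will do. The tabs stick out 2.7 mm past the outer lid's skirt through notches: gripping across both tabs lifts both lids
- outer_lid: bamboo outer lid, about 0.07 kg: cap 63 mm across with an 18 mm deep skirt, notched for the tabs, and a knob on top. It sits loosely over the inner lid's flange; pulling the knob lifts the outer lid only. Origin on its axis at the skirt's lower edge, 34 mm below the knob's centre; z up
- outer_knob (a point): centre of the outer lid's round knob head, 24 mm across, 16 mm tall, on an 8 mm high stem; the cap's upper face is 16 mm below this point. Nested, this point is 28 mm above inner_mid. z is the lid's axis, up
- mixing_bowl: stainless mixing bowl, 180 mm across, 75 mm high; bystander; origin at the centre of its underside
- tea_cup: small white handleless tea cup, 72 mm across, 55 mm high; bystander; origin at the centre of its underside
- glass_jar: empty open glass jar, 80 mm across, 112 mm high; bystander (not the caddy); origin at the centre of its underside
- dumpling_press: pink plastic dumpling press lying open, 212 by 84 mm along its own y and x, 16 mm high; bystander; origin at the centre of its underside
- chopstick0: bamboo chopstick lying on the counter along its own x, 240 mm long, 7 mm thick; bystander; origin under its middle
- chopstick1: the second, equal chopstick; bystander; origin under its middle
- kettle_switch (a joint): small toggle switch on the black electric kettle base (160 mm across, 38 mm high, fixed at the far left corner of the counter), rad: 0 off, 0.75 on; leave it off
Not all that is in view belongs to the job. What is meant by the outer_lid is not turquoise, and is the smaller of those in its own colour.

How it is judged:
By the outcome, as a careful person would: the job done as asked, in the order asked, and still so for the second after the job is handed in, while the arm keeps its last pose, push and grip.
It also fails if it takes over 54 s, if anything falls off the work surface, if the arm or the gripper's body presses on something with over 40 N, if the wrist force passes 120 N, or if a joint passes its speed limit or range.

## Working session

There is one attempt and no reset: what is moved stays moved. The work goes in short steps, Python scripts to look and compute and a tool call to move; the robot and the scene stay as the last step left them, time stands still between calls to the robot, and variables do not carry over. Pictures are saved under pics/ and viewed, and the job is handed in when it is done.

Besides the shell and the picture viewer there is one more tool, called after "Request:" in YAML: its name, and indented under it one key for each argument. step_arm: Moves the arm, as the interface text tells. Its arguments: {"type":"object","properties":{"series":{"type":"array","items":{"type":"array","items":{"type":"number"}}},"squeeze":{"type":"number"}},"required":["series"]}

```bash
mkdir -p pics; ls
cat > h.py <<'E'
import numpy as np, cv2
from station import bot, optics
from scipy.spatial.transform import Rotation as R
def snap(n,tag):
    st=bot.get_state(); s=optics.snapshot(n)
    cv2.imwrite(f'pics/{tag}.png',s['pixels'][:,:,::-1]); 
    np.savez(f'pics/{tag}.npz',**{k:np.array(v) for k,v in s.items()},tp=st['position'],to=st['orientation'])
    return s
E
python3 - <<'E'
from h import *
print(bot.get_state())
for n in('scene','side','wrist'):
    s=snap(n,n+'0'); print({k:v for k,v in s.items() if k!='pixels'})
E
```

```text
pics
{'clock': 0.0, 'q': array([ 1.25177184,  0.411919  , -0.01269793,  1.59706251,  0.00563099,
        1.13429412, -0.08218767]), 'joint_vel': array([-0.00146335,  0.00042249,  0.00103412, -0.00108718, -0.00077433,
        0.00034365,  0.00025547]), 'effort': array([-1.10697165e-03, -6.00628781e+01,  6.81523271e-01, -2.99410844e+01,
        1.36798230e-02,  1.05793579e-02,  1.84669040e-05]), 'position': array([ 0.15495077, -0.60499131,  0.24443368]), 'orientation': array([ 1.02338441,  1.31890989, -1.02190508]), 'contact_force': array([-0.06415305, -0.13481785,  0.58489225]), 'ft_torque': array([-0.01383655, -0.05558568, -0.00097615]), 'finger_gap': 0.9998345780511072}
{'vertical_fov': 53.57042410665187, 'cx': 256.18384572936947, 'cy': 186.51656517027126, 'xyz': array([ 1.22210343, -0.54238286,  0.94075586]), 'orientation': array([0.72920187, 0.36811634, 0.8595125 ])}
{'vertical_fov': 49.009696797997904, 'cx': 252.59518726965385, 'cy': 189.31950078487927, 'xyz': array([0.36533886, 0.94271278, 0.7525565 ]), 'orientation': array([ 0.1456005 , -1.37055312, -2.63340389])}
{'vertical_fov': 65.70646984690485, 'cx': 254.7619642500768, 'cy': 198.94603183781322, 'tool_from_camera': array([[ 6.86856657e-04,  3.01190169e-01, -9.53563847e-01,
        -1.27898703e-01],
       [ 1.69765747e-03,  9.53562347e-01,  3.01190918e-01,
         7.78104770e-02],
       [ 9.99998323e-01, -1.82569977e-03,  1.43642905e-04,
         1.60016420e-04],
       [ 0.00000000e+00,  0.00000000e+00,  0.00000000e+00,
         1.00000000e+00]])}
```

View pics/scene0.png

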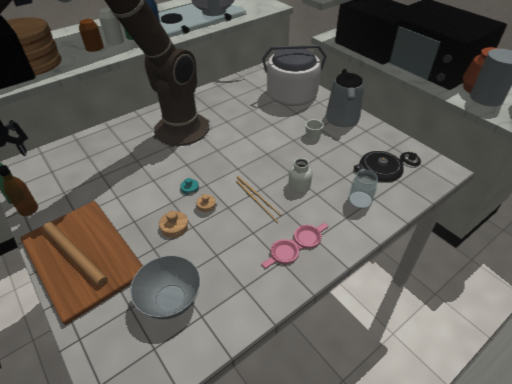

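View pics/side0.png

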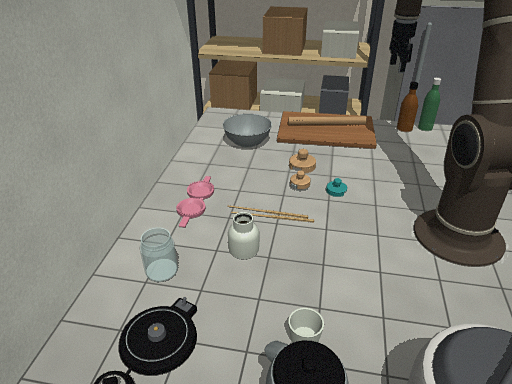

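View pics/wrist0.png

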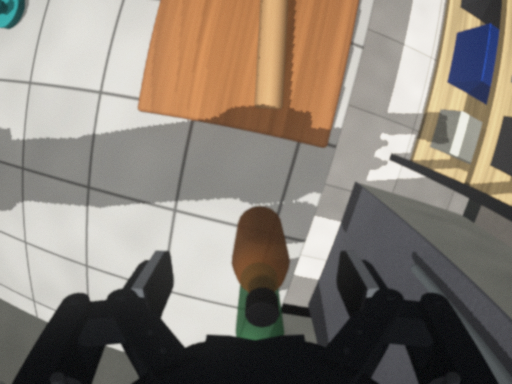

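The scene picture shows the small bamboo lid at (206,202), a larger bamboo decoy at (173,222), a turquoise one at (189,186) and the caddy at (300,177). The side picture shows the small lid at (300,180) and the caddy at (243,237). I'll zoom in on the lid and caddy next.

```bash
cat >> h.py <<'E'
def load(tag): return dict(np.load(f'pics/{tag}.npz'))
def cam(tag):
    d=load(tag); H=d['pixels'].shape[0]; f=H/2/np.tan(np.radians(float(d['vertical_fov']))/2)
    if 'xyz' in d: Rm=R.from_rotvec(d['orientation']).as_matrix(); p=d['xyz']; fish=False
    else:
        T=d['tool_from_camera']; Rt=R.from_rotvec(d['to']).as_matrix(); Rm=Rt@T[:3,:3]; p=Rt@T[:3,3]+d['tp']; fish=True
    return d,f,Rm,p,fish
def ray(tag,u,v):
    d,f,Rm,p,fish=cam(tag); a=np.array([u-d['cx'],v-d['cy']],float)
    if fish:
        r=np.hypot(*a); th=r/f; a=a/max(r,1e-9); c=np.array([a[0]*np.sin(th),-a[1]*np.sin(th),-np.cos(th)])
    else: c=np.array([a[0]/f,-a[1]/f,-1]); c/=np.linalg.norm(c)
    return p,Rm@c
def plane(tag,u,v,z):
    p,r=ray(tag,u,v); return p+r*(z-p[2])/r[2]
def proj(tag,X):
    d,f,Rm,p,fish=cam(tag); c=Rm.T@(np.asarray(X)-p); x,y,z=c[0],-c[1],-c[2]
    if fish:
        r=np.hypot(x,y); th=np.arctan2(r,z); return np.array([d['cx']+f*th*x/r,d['cy']+f*th*y/r])
    return np.array([d['cx']+f*x/z,d['cy']+f*y/z])
def tri(obs):
    A=np.zeros((3,3));b=np.zeros(3)
    for t,u,v in obs:
        p,r=ray(t,u,v); M=np.eye(3)-np.outer(r,r); A+=M;b+=M@p
    return np.linalg.solve(A,b)
def crop(tag,x0,y0,w,h,s,out):
    im=cv2.imread(f'pics/{tag}.png')[y0:y0+h,x0:x0+w]; cv2.imwrite(f'pics/{out}.png',cv2.resize(im,None,fx=s,fy=s,interpolation=cv2.INTER_NEAREST))
E
python3 - <<'E'
from h import *
a=[]
for t,x,y in(('scene0',180,180),('scene0',275,145),('side0',275,160),('side0',218,205)):
    im=cv2.imread(f'pics/{t}.png')[y:y+60,x:x+60]; a.append(cv2.resize(im,(290,290),interpolation=cv2.INTER_NEAREST))
cv2.imwrite('pics/c0.png',np.vstack([np.hstack(a[:2]),np.hstack(a[2:])]))
E
```

```text
(no output)
```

View pics/c0.png

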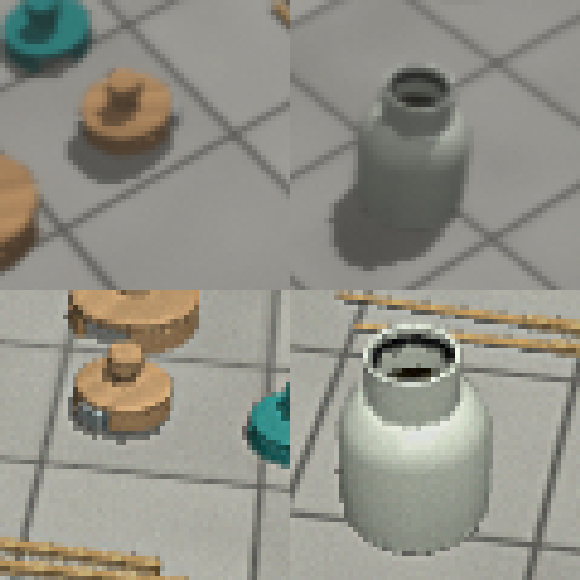

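Run:
```python
from h import *
k=tri([('scene0',205.7,199),('side0',300.7,174.5)]); print('knob',k,plane('scene0',205.7,199,.047),plane('side0',300.7,174.5,.047))
m=tri([('scene0',302.1,163.6),('side0',243.5,218.9)]); print('mouth',m,plane('scene0',302.1,163.6,.106),plane('side0',243.5,218.9,.106))
print('tab',plane('side0',294,186,.019))
for n,u,v,z in(('big',302,158,.05),('turq',337,186,.03),('chop1',230,207,.004),('chop2',313,219,.004),('press',190,207,.01),('press',208,180,.01),('jar',158,250,.1),('cup',306,320,.05),('bowl',247,124,.07)): print(n,plane('side0',u,v,z)[:2])
st=bot.get_state();print(R.from_rotvec(st['orientation']).as_matrix())
```

```text
knob [ 0.43936322 -0.15811974  0.04073809] [ 0.44735007 -0.16045509  0.047     ] [ 0.43720475 -0.15087339  0.047     ]
mouth [0.55141143 0.15781209 0.09919374] [0.55947229 0.15262928 0.106     ] [0.54762482 0.16402867 0.106     ]
tab [ 0.4536141  -0.12582641  0.019     ]
big [ 0.44282942 -0.24534346]
turq [ 0.32482875 -0.13340094]
chop1 [ 0.62693875 -0.00556632]
chop2 [0.38411205 0.00567312]
press [0.73930081 0.02337047]
press [ 0.72730202 -0.12273545]
jar [0.71485697 0.30054864]
cup [0.37136737 0.38906643]
bowl [ 0.66098506 -0.41647078]
[[-3.92617044e-04  9.68707223e-01  2.48205885e-01]
 [ 1.08904021e-03  2.48206171e-01 -9.68706617e-01]
 [-9.99999330e-01 -1.10024539e-04 -1.15241109e-03]]
```

Request:
step_arm:
  series:
    - [8.5,-0.5,1.5,-1.4,0,0,0]
    - [8.5,-1,4,-3.7,0,0,0]
    - [8.5,-1.5,6.5,-6.1,0,0,0]
    - [8.5,-1.5,9,-8.5,0,0,0]
    - [8.5,-1.5,11.5,-10.8,0,0,0]
    - [8.5,-1.5,14,-13.2,0,0,0]
    - [8.5,-1.5,16.5,-15.5,0,0,0]
    - [8.5,-1.5,19,-17.9,0,0,0]

```text
clock: 0.82
position: [0.2952, -0.3834, 0.2602]
orientation: [1.022, 1.317, -1.023]
contact_force: [1.0, -0.3, 0.3]
finger_gap: 0.996
```

Request:
step_arm:
  series:
    - [8.5,0,2.5,-2.4,6,0,0]
    - [8.5,0,5,-4.7,12,0,0]
    - [8.5,0,7.5,-7,18,0,0]
    - [8.5,0,10,-9.4,24,0,0]
    - [8.5,0,12.5,-11.8,30,0,0]
    - [8.5,0,15,-14.1,36,0,0]
    - [8.5,0,17.5,-16.4,42,0,0]
    - [8.5,0,19.5,-18.4,47,0,0]

```text
clock: 1.48
position: [0.439, -0.1559, 0.2603]
orientation: [1.618, 0.881, -1.617]
contact_force: [0.3, 0.5, -0.2]
finger_gap: 0.996
```

Request:
step_arm:
  series:
    - [8.5,0,0,0,0,0,0]
    - [8.5,0,0,0,0,0,0]
    - [8.5,0,0,0,0,0,0]
    - [8.5,0,0,0,0,0,0]
    - [8.5,0,0,0,0,0,0]
    - [8.5,0,0,0,0,0,0]
    - [8.5,0,0,0,0,0,0]
    - [8.5,0,0,0,0,0,0]

```text
clock: 2.15
position: [0.4378, -0.1587, 0.2603]
orientation: [1.616, 0.883, -1.616]
contact_force: [-0.8, 0.1, -0.5]
finger_gap: 0.995
```

Run:
```python
from h import *
s=bot.get_state();print(s['q'],s['position'],s['contact_force']);print(R.from_rotvec(s['orientation']).as_matrix())
snap('wrist','wrist1')
```

```text
[ 0.52199824  0.14223149 -0.30734071  1.92988286  0.04883993  1.07651152
 -1.94665345] [ 0.4377626  -0.15871918  0.26030037] [-0.78887326  0.12047725 -0.45996469]
[[ 2.52400247e-05  8.41767664e-01 -5.39839976e-01]
 [-1.01368681e-04 -5.39839971e-01 -8.41767661e-01]
 [-9.99999995e-01  7.59691032e-05  7.17033039e-05]]
```

View pics/wrist1.png

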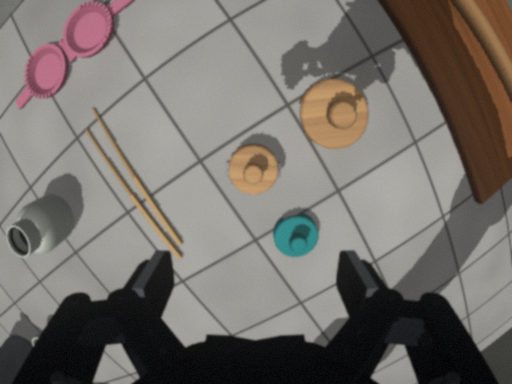

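The wrist picture shows the small lid at about (254,169) with its knob at (255,174), and the caddy mouth at about (22,239).

Run:
```python
from h import *
print(plane('wrist1',254,174,.055),plane('wrist1',254,174,.047),plane('wrist1',254,169,.031),'mouth',plane('wrist1',22,239,.106))
crop('wrist1',220,135,70,70,8,'c1')
```

```text
[ 0.44042312 -0.15881451  0.055     ] [ 0.43891136 -0.1578185   0.047     ] [ 0.44118734 -0.15921709  0.031     ] mouth [0.54962064 0.14337466 0.106     ]
```

View pics/c1.png

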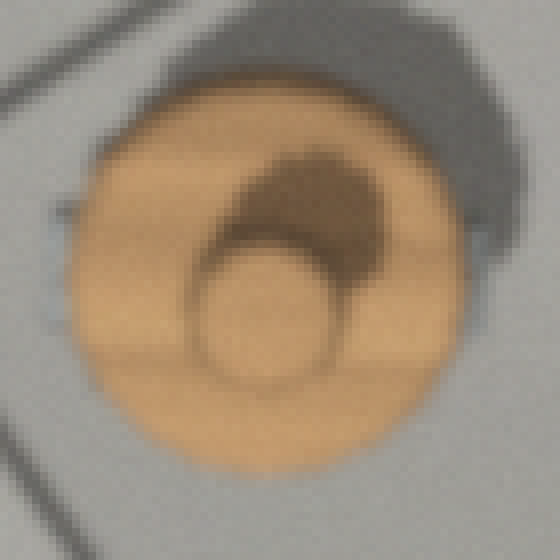

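```bash
cat >> h.py <<'E'
def totool(dw):
    return R.from_rotvec(bot.get_state()['orientation']).as_matrix().T@np.asarray(dw)*100
E
python3 - <<'E'
from h import *
a=plane('wrist1',227.3,169.4,.024);b=plane('wrist1',279.6,170,.024);print(a,b,np.linalg.norm(a-b),(a+b)/2)
d=a-b;print(np.degrees(np.arctan2(d[1],d[0])))
kt=plane('wrist1',253.1,175,.055);cap=plane('wrist1',253.75,169.4,.028);print('knobtop',kt,'cap',cap)
p=bot.get_state()['position']
print(totool(kt-p),totool((a+b)/2-p),totool(cap-p))
E
```

```text
[ 0.45764153 -0.12999391  0.024     ] [ 0.42169674 -0.18480065  0.024     ] 0.06554240998989147 [ 0.43966913 -0.15739728  0.024     ]
56.7412888299238
knobtop [ 0.43998672 -0.15730797  0.055     ] cap [ 0.44040521 -0.15833909  0.028     ]
[20.53166451  0.11342176 -0.2238348 ] [23.6316639  0.0913228 -0.1992623] [23.2316716   0.20414131 -0.15968568]
```

Request:
step_arm:
  series:
    - [8.5,2,0.1,-0.1,0,0,0]
    - [8.5,4.5,0.1,-0.2,0,0,0]
    - [8.5,7,0.1,-0.2,0,0,0]
    - [8.5,9.5,0.1,-0.2,0,0,0]
    - [8.5,12,0.1,-0.2,0,0,0]
    - [8.5,14,0.1,-0.2,0,0,0]
    - [8.5,14,0.1,-0.2,0,0,0]
    - [8.5,14,0.1,-0.2,0,0,0]

```text
clock: 2.87
position: [0.4394, -0.1569, 0.1199]
orientation: [1.614, 0.886, -1.617]
contact_force: [-0.0, -0.6, 0.3]
finger_gap: 0.994
```

Run:
```python
from h import *
s=bot.get_state();print(s['q'],s['position'],s['contact_force']);print(R.from_rotvec(s['orientation']).as_matrix())
snap('wrist','wrist2')
```

```text
[ 0.48524728  0.32616971 -0.29261782  2.08407475  0.13520186  0.75118275
 -2.0322308 ] [ 0.4393537  -0.15692538  0.11985016] [-0.00920797 -0.64271587  0.28248076]
[[-2.15668147e-03  8.42233377e-01 -5.39108790e-01]
 [ 8.97116584e-04 -5.39108197e-01 -8.42236040e-01]
 [-9.99997272e-01 -2.30007830e-03  4.07103128e-04]]
```

View pics/wrist2.png

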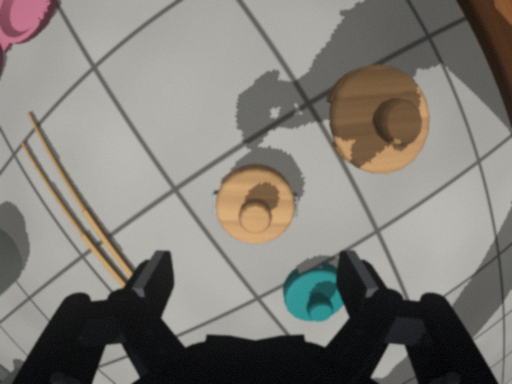

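The wrist picture now shows the lid centred between the fingers, with the cap at (255,204) and the knob at (255,215). I'll measure the remaining offsets.

Run:
```python
from h import *
crop('wrist2',205,155,100,100,6,'c2')
p=bot.get_state()['position']
for u,v,z in((255,204,.028),(255.5,215,.055)): q=plane('wrist2',u,v,z);print(q,totool(q-p))
```

```text
[ 0.44267602 -0.15880886  0.028     ] [9.28794072e+00 2.94240395e-01 8.27603973e-03]
[ 0.44340836 -0.15966874  0.055     ] [6.58793853 0.40232894 0.04086816]
```

View pics/c2.png

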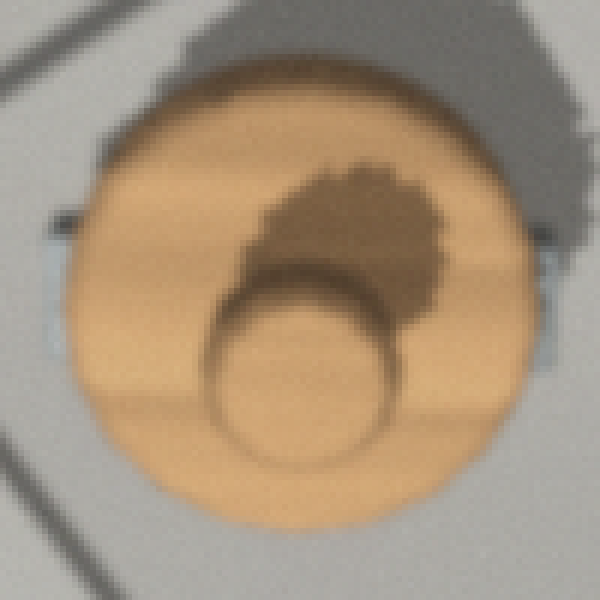

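Run:
```python
from h import *
p=bot.get_state()['position']
L=[]
for u,v,z in((255.8,206.2,.031),(255.25,219,.055),(214.3,204.2,.025),(296.2,206.7,.025)): q=plane('wrist2',u,v,z);L.append(totool(q-p));print(q,L[-1])
d=L[3]-L[2];print((L[3]+L[2])/2,np.degrees(np.arctan2(d[1],d[2])))
```

```text
[ 0.44169068 -0.15891008  0.031     ] [8.98793138 0.21671552 0.06988589]
[ 0.44098839 -0.15792219  0.055     ] [6.58793512 0.1043508  0.02423855]
[ 0.45905741 -0.13087037  0.025     ] [ 9.58835298  0.16765077 -3.22789722]
[ 0.42220961 -0.1847422   0.025     ] [ 9.58751346 -0.03133521  3.29588607]
[9.58793322 0.06815778 0.03399443] -1.7470726433030817
```

Request:
step_arm:
  series:
    - [8.5,1,0.1,0,1,0,0]
    - [8.5,2.5,0.12,0.04,1.8,0,0]
    - [8.5,4,0.12,0.04,1.8,0,0]
    - [8.5,5.5,0.12,0.04,1.8,0,0]
    - [8.5,7,0.12,0.04,1.8,0,0]
    - [8.5,8,0.12,0.04,1.8,0,0]
    - [8.5,8.5,0.12,0.04,1.8,0,0]
    - [8.5,8.5,0.12,0.04,1.8,0,0]

```text
clock: 3.58
position: [0.4406, -0.1581, 0.0348]
orientation: [1.636, 0.863, -1.637]
contact_force: [-0.5, -0.0, -0.8]
finger_gap: 0.996
```

Run:
```python
from h import *
s=bot.get_state();print(s['q'],s['position'],s['contact_force']);print(R.from_rotvec(s['orientation']).as_matrix())
snap('wrist','wrist3');snap('side','side3');crop('side3',240,90,130,120,6,'c3')
```

```text
[ 0.43638544  0.47357727 -0.24030286  2.13850458  0.20862683  0.55160443
 -2.12874699] [ 0.44059603 -0.15805896  0.03483033] [-0.53883437 -0.04328813 -0.80131467]
[[-6.06058834e-04  8.24674885e-01 -5.65606724e-01]
 [ 1.40119842e-04 -5.65606752e-01 -8.24675077e-01]
 [-9.99999807e-01 -5.79054340e-04  2.27237654e-04]]
```

View pics/wrist3.png

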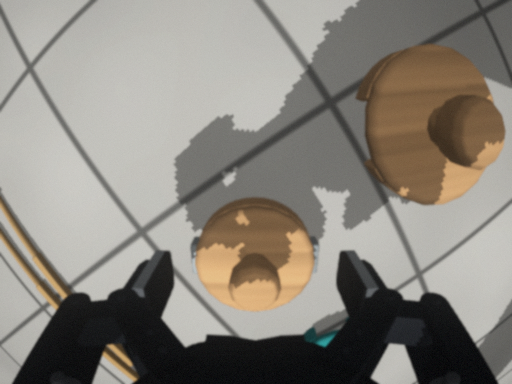

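View pics/c3.png

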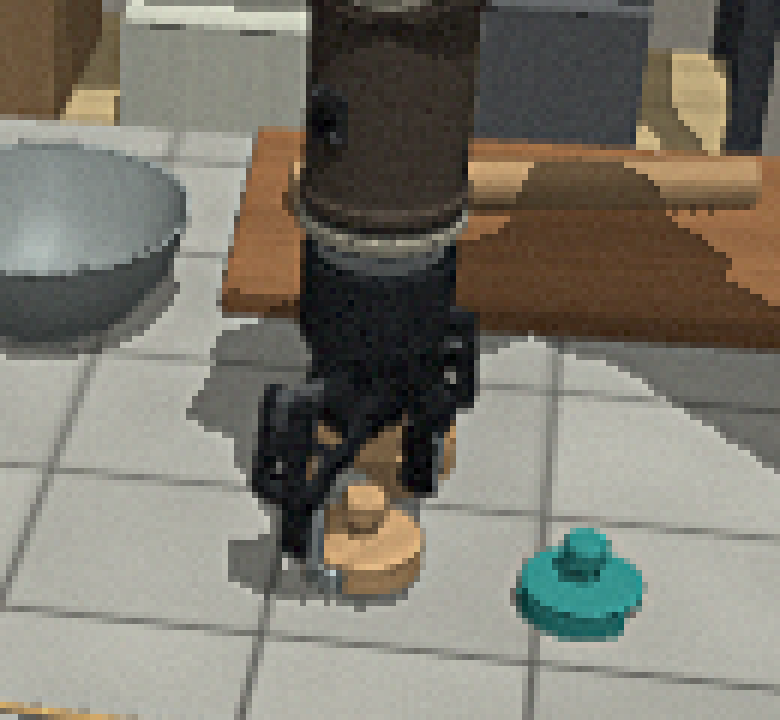

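Run:
```python
from h import *
crop('wrist3',130,235,250,90,3,'c4')
d,f,Rm,p,_=cam('wrist3');Rt=R.from_rotvec(d['to']).as_matrix()
for x in(-.02,-.01,-.005,0,.005,.01,.014):
  print(x,[proj('wrist3',d['tp']+Rt@np.array([x,y,z])).round(1) for y,z in((.011,-.0425),(-.011,-.0425),(.011,.0425))])
```

```text
-0.02 [array([158.5, 269.7]), array([165.5, 308.9]), array([352.7, 269.9])]
-0.01 [array([164.5, 258.8]), array([170.5, 296.8]), array([346.6, 259.1])]
-0.005 [array([167.3, 253.8]), array([172.8, 291.2]), array([343.8, 254.1])]
0 [array([169.9, 249.1]), array([175. , 285.8]), array([341.1, 249.4])]
0.005 [array([172.4, 244.7]), array([177.1, 280.7]), array([338.6, 245. ])]
0.01 [array([174.8, 240.6]), array([179.1, 275.9]), array([336.2, 240.8])]
0.014 [array([176.6, 237.4]), array([180.7, 272.2]), array([334.4, 237.6])]
```

View pics/c4.png

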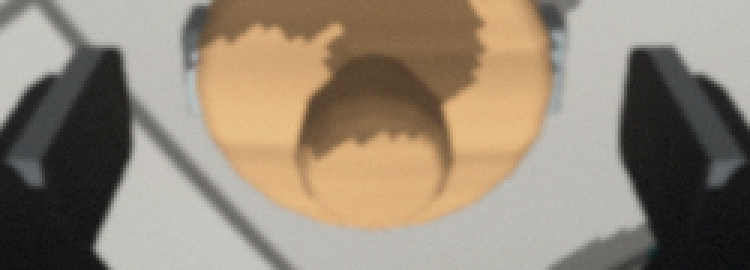

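Request:
step_arm:
  series:
    - [8.5,0.6,0,0,0,0,0]
    - [8.5,1.2,0,0,0,0,0]
    - [8.5,1.7,0,0,0,0,0]
    - [8.5,2.1,0,0,0,0,0]
    - [8.5,2.5,0,0,0,0,0]
    - [8.5,2.5,0,0,0,0,0]
    - [8.5,2.5,0,0,0,0,0]
    - [8.5,2.5,0,0,0,0,0]

```text
clock: 4.35
position: [0.4407, -0.1581, 0.0103]
orientation: [1.636, 0.862, -1.636]
contact_force: [0.4, 0.7, 0.3]
finger_gap: 0.999
```

Request:
step_arm:
  series:
    - [8.0,0,0,0,0,0,0]
    - [7.6,0,0,0,0,0,0]
    - [7.3,0,0,0,0,0,0]
    - [7.1,0,0,0,0,0,0]
    - [7.0,0,0,0,0,0,0]
    - [6.9,0,0,0,0,0,0]
    - [6.8,0,0,0,0,0,0]
    - [6.7,0,0,0,0,0,0]
  squeeze: 30

```text
clock: 5.02
position: [0.4408, -0.1581, 0.0106]
orientation: [1.636, 0.862, -1.636]
contact_force: [-0.4, 1.0, 4.9]
finger_gap: 0.8
```

Request:
step_arm:
  series:
    - [6,0,0,0,0,0,0]
    - [5,0,0,0,0,0,0]
    - [5,0,0,0,0,0,0]
    - [5,0,0,0,0,0,0]
    - [5,0,0,0,0,0,0]
    - [5,0,0,0,0,0,0]
    - [5,0,0,0,0,0,0]
    - [5,0,0,0,0,0,0]
  squeeze: 70

```text
clock: 5.68
position: [0.4408, -0.1581, 0.0109]
orientation: [1.636, 0.862, -1.636]
contact_force: [-2.4, 0.9, 9.5]
finger_gap: 0.788
```

Run:
```python
from h import *
s=bot.get_state();print(s['q'],s['position'],s['contact_force'],s['finger_gap']*8.54)
snap('wrist','wrist5');snap('side','side5');crop('side5',240,90,130,120,6,'c5')
```

```text
[ 0.4194391   0.51860514 -0.22089984  2.1488591   0.23111533  0.49546987
 -2.1488673 ] [ 0.44078942 -0.15811772  0.01090374] [-2.44070324  0.86030929  9.54651428] 6.7330347745743095
```

View pics/wrist5.png

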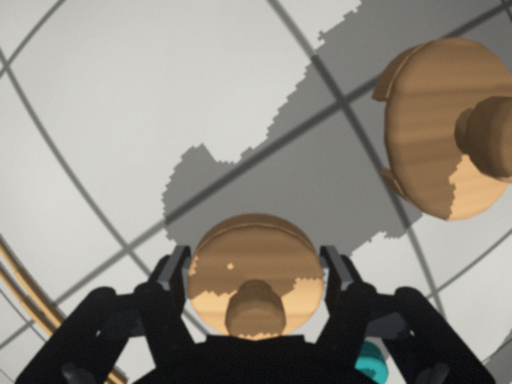

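View pics/c5.png

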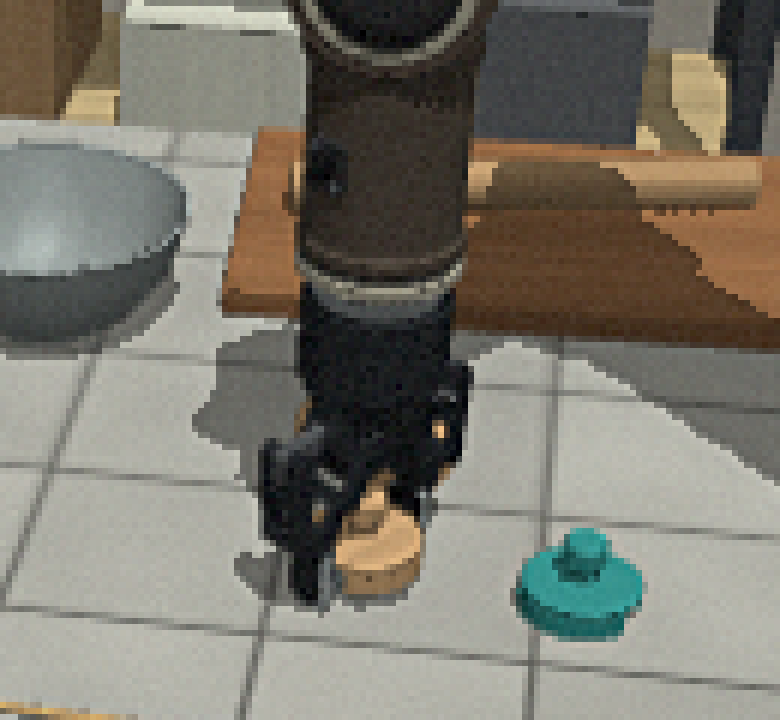

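Request:
step_arm:
  series:
    - [5,-0.3,0,0,0,0,0]
    - [5,-1,0,0,0,0,0]
    - [5,-2,0,0,0,0,0]
    - [5,-4,0,0,0,0,0]
    - [5,-6.5,0,0,0,0,0]
    - [5,-9,0,0,0,0,0]
    - [5,-11,0,0,0,0,0]
    - [5,-12,0,0,0,0,0]

```text
clock: 6.45
position: [0.4417, -0.1584, 0.1334]
orientation: [1.638, 0.859, -1.633]
contact_force: [0.0, -0.9, -2.3]
finger_gap: 0.781
```

Run:
```python
from h import *
s=bot.get_state();print(s['q'],s['position'],s['contact_force'],s['finger_gap']*8.54)
snap('wrist','wrist6');snap('side','side6');crop('side6',240,70,130,120,4,'c6')
import cv2
a=cv2.imread('pics/wrist6.png');cv2.imwrite('pics/c6b.png',a[180:384,100:420])
```

```text
[ 0.48925499  0.3057991  -0.29405096  2.07094007  0.1254486   0.77737221
 -2.05295784] [ 0.44170919 -0.1584131   0.13340292] [ 0.04506784 -0.87747505 -2.28171072] 6.673200742126346
```

View pics/wrist6.png

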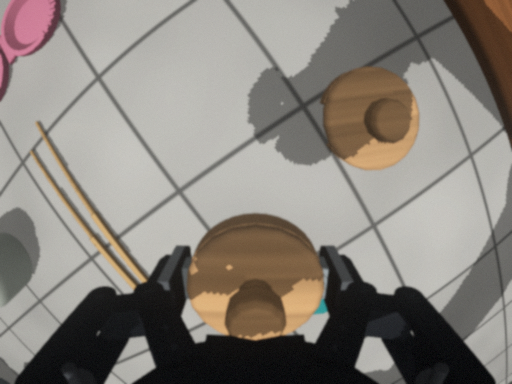

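View pics/c6.png

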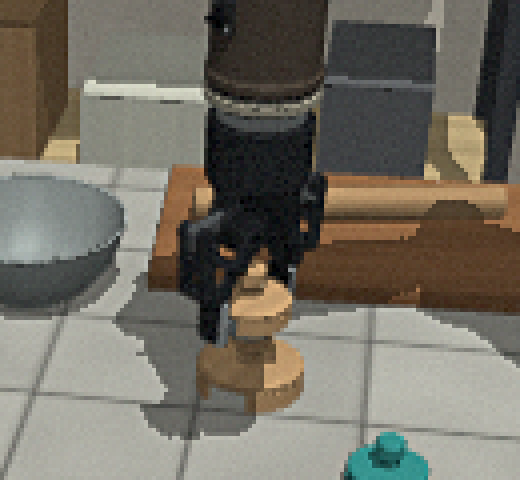

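The lids came up together: they are still seated in the fingers at (256,275), and the side view shows them clear of the counter. Next I'll move to where the wrist camera can see the caddy mouth.

Request:
step_arm:
  series:
    - [5,-2,-0.8,-1.2,-5,0,0]
    - [5,-4,-2.6,-3.8,-12,0,0]
    - [5,-5.5,-4.6,-6.7,-19,0,0]
    - [5,-6.7,-6.8,-9.9,-26,0,0]
    - [5,-6.7,-9,-13,-33,0,0]
    - [5,-6.7,-11.2,-16.3,-40,0,0]
    - [5,-6.7,-13.2,-19.3,-47,0,0]
    - [5,-6.7,-14.6,-21.3,-54,0,0]

```text
clock: 7.22
position: [0.4397, 0.1036, 0.1964]
orientation: [0.948, 1.356, -0.947]
contact_force: [0.3, -0.2, -1.2]
finger_gap: 0.781
```

Request:
step_arm:
  series:
    - [5,0,0,0,-3,0,0]
    - [5,0,0,0,-3,0,0]
    - [5,0,0,0,-3,0,0]
    - [5,0,0,0,-3,0,0]
    - [5,0,0,0,-3,0,0]
    - [5,0,0,0,-3,0,0]
    - [5,0,0,0,-3,0,0]
    - [5,0,0,0,-3,0,0]

```text
clock: 7.88
position: [0.4408, 0.0997, 0.1973]
orientation: [0.915, 1.37, -0.915]
contact_force: [-0.4, 0.1, -1.7]
finger_gap: 0.783
```

Run:
```python
from h import *
s=bot.get_state();print(s['q'],s['position'],s['contact_force'],s['finger_gap']*8.54);print(R.from_rotvec(s['orientation']).as_matrix())
snap('wrist','wrist7')
```

```text
[ 0.22620732  0.22963815 -0.63280774  2.02314514  0.16787674  0.93880122
 -1.67177013] [0.44075675 0.09973934 0.19731265] [-0.42849424  0.13558926 -1.67081749] 6.686620394720662
[[ 1.64344730e-04  9.23855026e-01  3.82742555e-01]
 [-1.45920074e-04  3.82742578e-01 -9.23855020e-01]
 [-9.99999976e-01  9.59808814e-05  1.97710720e-04]]
```

View pics/wrist7.png

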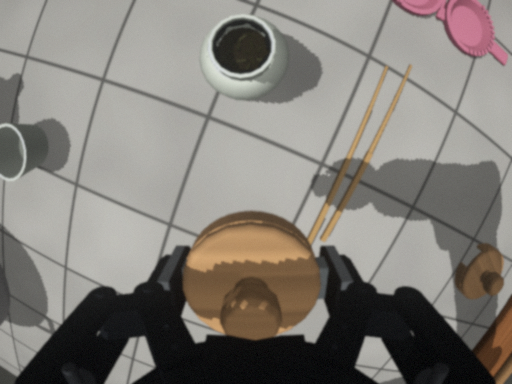

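The wrist picture shows the caddy mouth at about (243,47). The lids are seated in the fingers at (252,275).

Run:
```python
from h import *
crop('wrist7',190,0,110,110,6,'c7')
print(plane('wrist7',243,46.5,.106))
```

```text
[0.55194923 0.1549271  0.106     ]
```

View pics/c7.png

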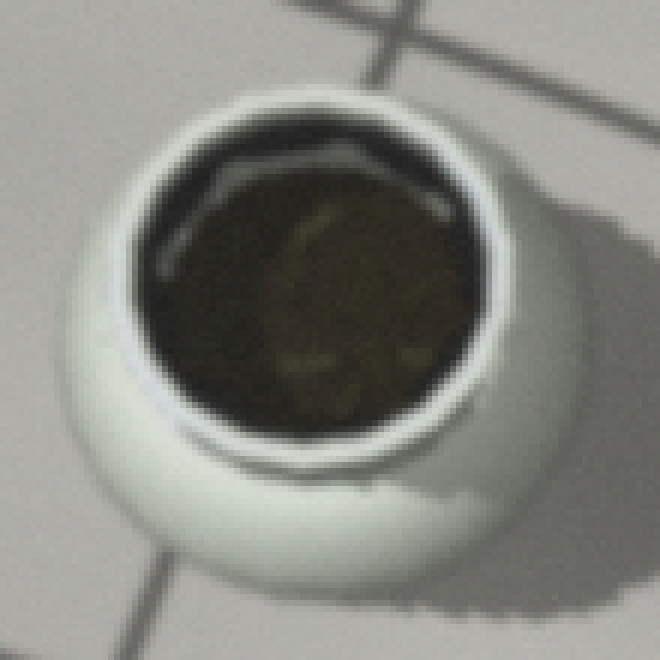

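Run:
```python
from h import *
crop('wrist7',170,200,170,150,4,'c8')
pts=[(190+u/6,v/6) for u,v in((112,277),(515,277),(313,85),(313,470))]
P=[plane('wrist7',*q,.106)[:2] for q in pts];print(np.array(P),np.linalg.norm(P[0]-P[1]),np.linalg.norm(P[2]-P[3]),(P[0]+P[1])/2,(P[2]+P[3])/2)
```

```text
[[0.54335772 0.17843796]
 [0.56140994 0.13319815]
 [0.57532561 0.16539012]
 [0.52950195 0.14623493]] 0.04870855367456719 0.04966617393014296 [0.55238383 0.15581805] [0.55241378 0.15581253]
```

View pics/c8.png

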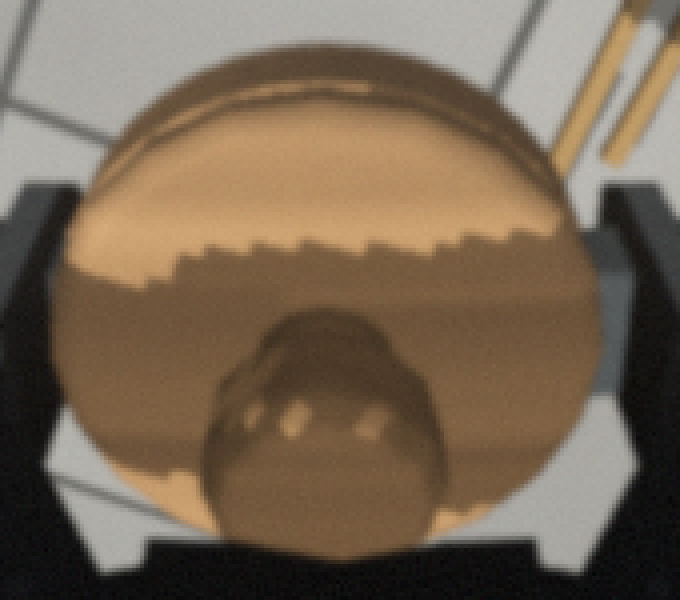

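Run:
```python
from h import *
d,f,Rm,p,_=cam('wrist7');Rt=R.from_rotvec(d['to']).as_matrix()
def tp(u,v,x):
    o,r=ray('wrist7',u,v); o=Rt.T@(o-d['tp']); r=Rt.T@r; return (o+r*(x-o[0])/r[0])*1000
c=lambda a,b:(170+a/4,200+b/4)
print('tab top far/near',tp(*c(612,265),-.014),tp(*c(612,395),-.014))
print('cap far',tp(*c(325,88),-.020),'L',tp(*c(52,325),-.020),'R',tp(*c(602,325),-.02))
print('knob L,R',tp(*c(205,460),-.036),tp(*c(447,460),-.036))
M=np.array([.5524,.1558,.106]);print('mouth tool',Rt.T@(M-d['tp'])*1000)
```

```text
tab top far/near [-14.          10.15370062  30.96912001] [-14.          -8.26728479  33.02582057]
cap far [-20.          34.25845354  -1.11120715] L [-20.           5.77007868 -31.1873453 ] R [-20.           6.03675129  29.04731478]
knob L,R [-36.           0.69357344 -12.90081459] [-36.           0.8359442   10.96183474]
mouth tool [ 91.32281947 124.59020879  -9.07935009]
```

Request:
step_arm:
  series:
    - [5,0,1,-0.1,0,0,0]
    - [5,0,3,-0.3,0,0,0]
    - [5,0.5,5.5,-0.5,0,0,0]
    - [5,1,8,-0.7,0,0,0]
    - [5,1.5,10.2,-0.9,0,0,0]
    - [5,2.2,11.7,-0.9,0,0,0]
    - [5,3,12.36,-0.91,0,0,0]
    - [5,3.7,12.36,-0.91,0,0,0]

```text
clock: 8.6
position: [0.5524, 0.1568, 0.1591]
orientation: [0.915, 1.371, -0.914]
contact_force: [0.0, 0.1, -1.9]
finger_gap: 0.784
```

Request:
step_arm:
  series:
    - [5,0.5,0,0,0,0,0]
    - [5,1,0,0,0,0,0]
    - [5,1,0,0,0,0,0]
    - [5,1,0,0,0,0,0]
    - [5,1,0,0,0,0,0]
    - [5,1,0,0,0,0,0]
    - [5,1,0,0,0,0,0]
    - [5,1,0,0,0,0,0]

```text
clock: 9.27
position: [0.5515, 0.1559, 0.1507]
orientation: [0.915, 1.37, -0.914]
contact_force: [-0.1, 0.6, -1.7]
finger_gap: 0.788
```

Run:
```python
from h import *
s=bot.get_state();print(s['q'],s['position'],s['contact_force'],s['ft_torque'],s['finger_gap']*8.54);print(R.from_rotvec(s['orientation']).as_matrix())
snap('wrist','wrist8');snap('side','side8');snap('scene','scene8')
a=[]
for t,x,y in(('scene8',260,115),('side8',200,160)):
    im=cv2.imread(f'pics/{t}.png')[y:y+100,x:x+80]; a.append(cv2.resize(im,None,fx=5,fy=5,interpolation=cv2.INTER_NEAREST))
cv2.imwrite('pics/c9.png',np.hstack(a))
```

```text
[ 0.06887185  0.48771023 -0.57216061  1.79725998  0.31787093  0.94872255
 -1.81465921] [0.5514565  0.15593326 0.15067786] [-0.05944246  0.59139649 -1.6774493 ] [ 0.03402586 -0.02389098  0.039616  ] 6.7315744776593425
[[ 6.84152752e-04  9.23458431e-01  3.83697873e-01]
 [ 1.85442571e-05  3.83697951e-01 -9.23458652e-01]
 [-9.99999766e-01  6.38902171e-04  2.45383159e-04]]
```

View pics/c9.png

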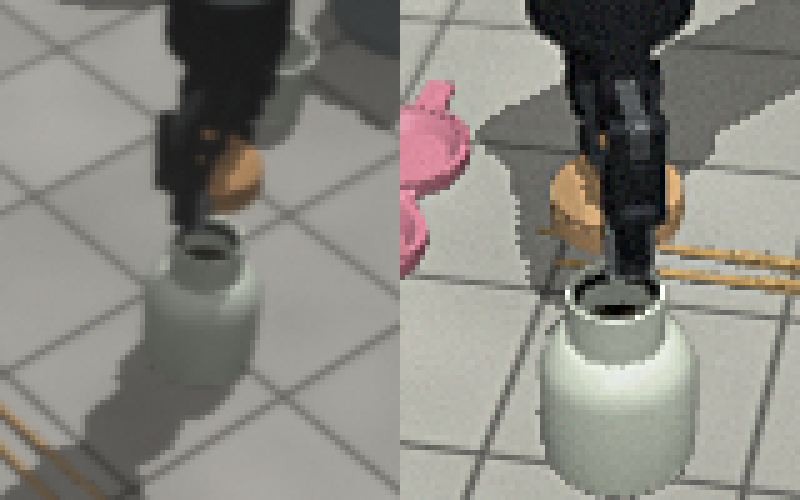

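View pics/wrist8.png

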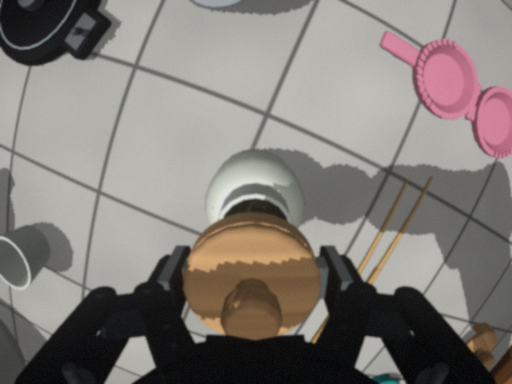

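Run:
```python
from h import *
tp=bot.get_state()['position']; M=np.array([.5524,.1558])
for t,x0,y0,off in(('scene8',260,115,0),('side8',200,160,400)):
  for z in(0,.106,.1587+.012-.006,.170):
    u=proj(t,[*M,z]); print(t,z,u,((u-[x0,y0])*5+[off,0]).round(0))
  # ends of cap and mouth
  im=R.from_rotvec(load(t)['orientation']).as_matrix()[:,0]
  for r,z in((.025,.106),(.0315,.164),(.0315,.1707)):
    print(r,z,[((proj(t,np.array([*M,z])+s*r*im)-[x0,y0])*5+[off,0]).round(0) for s in(-1,1)])
```

```text
scene8 0 [299.12836517 184.82675446] [196. 349.]
scene8 0.106 [301.35932048 162.1082984 ] [207. 236.]
scene8 0.1647 [302.71164807 148.3371598 ] [214. 167.]
scene8 0.17 [302.83825177 147.04791816] [214. 160.]
0.025 0.106 [array([169., 236.]), array([244., 236.])]
0.0315 0.164 [array([165., 168.]), array([262., 168.])]
0.0315 0.1707 [array([165., 159.]), array([263., 159.])]
side8 0 [243.22409861 248.53197543] [616. 443.]
side8 0.106 [242.30654095 216.59441079] [612. 283.]
side8 0.1647 [241.75043756 197.23803798] [609. 186.]
side8 0.17 [241.69837906 195.42603029] [608. 177.]
0.025 0.106 [array([561., 283.]), array([663., 283.])]
0.0315 0.164 [array([542., 187.]), array([675., 187.])]
0.0315 0.1707 [array([542., 176.]), array([675., 176.])]
```

Run:
```python
from h import *
for t in('scene8','side8'): print(t,R.from_rotvec(load(t)['orientation']).as_matrix()[:,0].round(3))
a=[]
for t,x,y,w,h in(('scene8',288,135,40,50),('side8',222,185,40,50)):
    im=cv2.imread(f'pics/{t}.png')[y:y+h,x:x+w]; a.append(cv2.resize(im,None,fx=10,fy=10,interpolation=cv2.INTER_NEAREST))
cv2.imwrite('pics/c10.png',np.hstack(a))
```

```text
scene8 [ 0.612  0.791 -0.009]
side8 [-0.981 -0.194 -0.008]
```

View pics/c10.png

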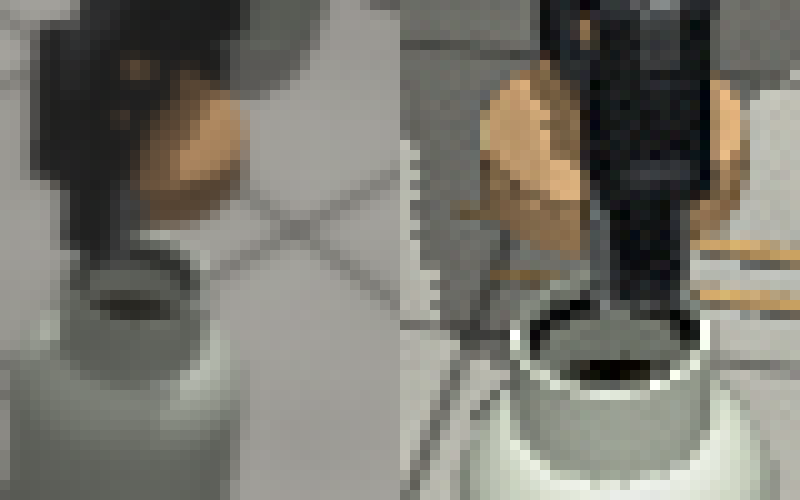

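```bash
python3 - <<'E'
from h import *
d=load('side8');Rt=R.from_rotvec(bot.get_state()['orientation']).as_matrix();tp=bot.get_state()['position']
for x in(.004,):
  for y in(-.011,0,.011):
    for z in(-.034,-.046): print(y,z,((proj('side8',tp+Rt@np.array([x,y,z]))-[222,185])*10+[400,0]).round(0))
E
python3 - <<'E'
import sys;sys.path.insert(0,'.')
import os;os.chdir('.')
from h import *
import cv2
im=cv2.imread('pics/side8.png')[170:235,215:275];cv2.imwrite('pics/c11.png',cv2.resize(im,None,fx=9,fy=9,interpolation=cv2.INTER_CUBIC))
E
```

```text
-0.011 -0.034 [676. 265.]
-0.011 -0.046 [685. 296.]
0 -0.034 [629. 271.]
0 -0.046 [639. 302.]
0.011 -0.034 [583. 277.]
0.011 -0.046 [592. 308.]
```

View pics/c11.png

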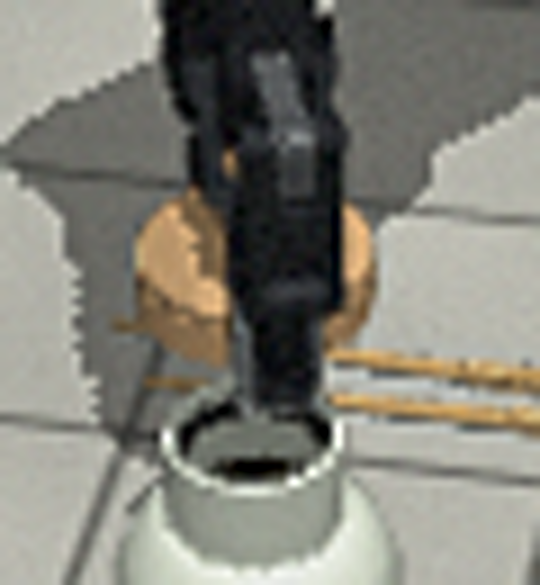

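Request:
step_arm:
  series:
    - [5,0.6,0.05,0,0,0,0]
    - [5,1.2,0.05,0,0,0,0]
    - [5,1.8,0.05,0,0,0,0]
    - [5,2.3,0.05,0,0,0,0]
    - [5,2.7,0.05,0,0,0,0]
    - [5,3.0,0.05,0,0,0,0]
    - [5,3.2,0.05,0,0,0,0]
    - [5,3.3,0.05,0,0,0,0]

```text
clock: 10.08
position: [0.5517, 0.1562, 0.1169]
orientation: [0.914, 1.371, -0.915]
contact_force: [-0.6, -0.1, -2.6]
finger_gap: 0.781
```

Request:
step_arm:
  series:
    - [5,0.1,0,0,0,0,0]
    - [5,0.2,0,0,0,0,0]
    - [5,0.3,0,0,0,0,0]
    - [5,0.4,0,0,0,0,0]
    - [5,0.5,0,0,0,0,0]
    - [5,0.6,0,0,0,0,0]
    - [5,0.6,0,0,0,0,0]
    - [5,0.6,0,0,0,0,0]

```text
clock: 10.75
position: [0.5518, 0.1562, 0.1112]
orientation: [0.914, 1.37, -0.914]
contact_force: [-0.4, 1.3, -1.0]
finger_gap: 0.783
```

Run:
```python
from h import *
s=bot.get_state();print(s['position'],s['contact_force'],s['ft_torque'],s['finger_gap']*8.54)
snap('side','side9');snap('scene','scene9')
a=[]
for t,x,y in(('scene9',270,125),('side9',200,160)):
    im=cv2.imread(f'pics/{t}.png')[y:y+90,x:x+80]; a.append(cv2.resize(im,None,fx=5,fy=5,interpolation=cv2.INTER_CUBIC))
cv2.imwrite('pics/c12.png',np.hstack(a))
```

```text
[0.55177615 0.15616726 0.11123979] [-0.41790752  1.28632309 -0.95330324] [ 0.04664934 -0.00038759 -0.00630338] 6.687780384535523
```

View pics/c12.png

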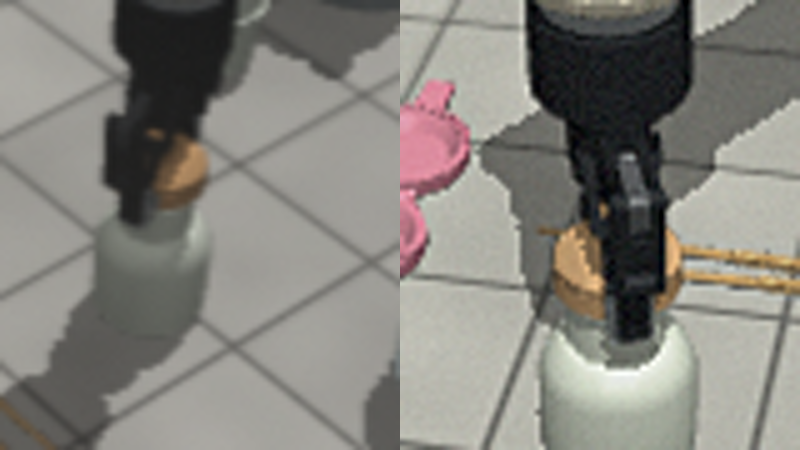

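The plug has entered the bore with almost no force. Now I'll press.

Request:
step_arm:
  series:
    - [5,0.1,0,0,0,0,0]
    - [5,0.2,0,0,0,0,0]
    - [5,0.3,0,0,0,0,0]
    - [5,0.4,0,0,0,0,0]
    - [5,0.5,0,0,0,0,0]
    - [5,0.5,0,0,0,0,0]
    - [5,0.5,0,0,0,0,0]
    - [5,0.5,0,0,0,0,0]

```text
clock: 11.52
position: [0.5524, 0.1565, 0.1067]
orientation: [0.915, 1.369, -0.913]
contact_force: [2.2, 1.5, 2.4]
finger_gap: 0.786
```

Request:
step_arm:
  series:
    - [5,0.1,0,0,0,0,0]
    - [5,0.2,0,0,0,0,0]
    - [5,0.3,0,0,0,0,0]
    - [5,0.4,0,0,0,0,0]
    - [5,0.4,0,0,0,0,0]
    - [5,0.4,0,0,0,0,0]
    - [5,0.4,0,0,0,0,0]
    - [5,0.4,0,0,0,0,0]

```text
clock: 12.18
position: [0.5516, 0.1561, 0.102]
orientation: [0.914, 1.371, -0.915]
contact_force: [2.2, 1.8, -0.3]
finger_gap: 0.785
```

Run:
```python
from h import *
s=bot.get_state();print(s['position'],s['contact_force'],s['ft_torque'],s['finger_gap']*8.54)
```

```text
[0.55161518 0.15610709 0.10203438] [ 2.2450008   1.78188238 -0.28559408] [ 0.25775844 -0.42300239 -0.03295888] 6.701831625012406
```

Request:
step_arm:
  series:
    - [5,0.05,0,0,0,0,0]
    - [5,0.1,0,0,0,0,0]
    - [5,0.15,0,0,0,0,0]
    - [5,0.2,0,0,0,0,0]
    - [5,0.25,0,0,0,0,0]
    - [5,0.3,0,0,0,0,0]
    - [5,0.3,0,0,0,0,0]
    - [5,0.3,0,0,0,0,0]

```text
clock: 12.85
position: [0.5518, 0.1562, 0.0992]
orientation: [0.914, 1.37, -0.914]
contact_force: [1.6, 1.1, 1.2]
finger_gap: 0.786
```

Request:
step_arm:
  series:
    - [5,0.05,0,0,0,0,0]
    - [5,0.1,0,0,0,0,0]
    - [5,0.15,0,0,0,0,0]
    - [5,0.15,0,0,0,0,0]
    - [5,0.15,0,0,0,0,0]
    - [5,0.15,0,0,0,0,0]
    - [5,0.15,0,0,0,0,0]
    - [5,0.15,0,0,0,0,0]

```text
clock: 13.52
position: [0.5517, 0.1561, 0.0977]
orientation: [0.914, 1.37, -0.914]
contact_force: [1.4, 1.6, 0.7]
finger_gap: 0.781
```

Run:
```python
from h import *
s=bot.get_state();print(s['position'],s['contact_force'],s['ft_torque'],s['finger_gap']*8.54)
snap('side','side10');snap('scene','scene10');snap('wrist','wrist10')
a=[]
for t,x,y in(('scene10',270,125),('side10',200,160)):
    im=cv2.imread(f'pics/{t}.png')[y:y+90,x:x+80]; a.append(cv2.resize(im,None,fx=5,fy=5,interpolation=cv2.INTER_CUBIC))
cv2.imwrite('pics/c13.png',np.hstack(a))
```

```text
[0.55173259 0.15614872 0.09768655] [1.38763001 1.61603096 0.69876993] [ 0.25061043 -0.46996993 -0.03376183] 6.673368071249281
```

View pics/c13.png

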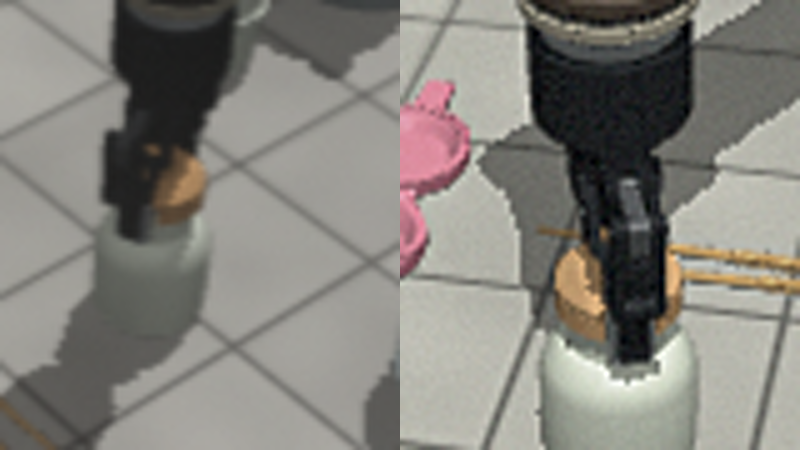

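View pics/wrist10.png

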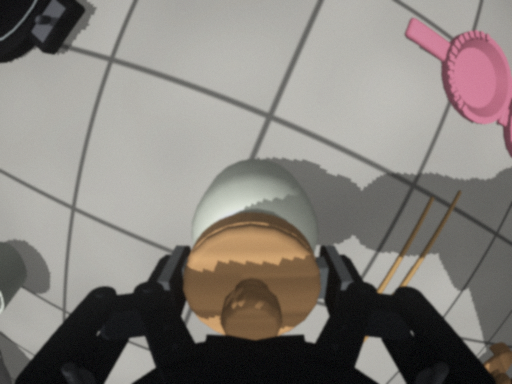

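Request:
step_arm:
  series:
    - [5,0.03,0,0,0,0,0]
    - [5,0.06,0,0,0,0,0]
    - [5,0.09,0,0,0,0,0]
    - [5,0.1,0,0,0,0,0]
    - [5,0.1,0,0,0,0,0]
    - [5,0.1,0,0,0,0,0]
    - [5,0.1,0,0,0,0,0]
    - [5,0.1,0,0,0,0,0]

```text
clock: 14.33
position: [0.5518, 0.1562, 0.097]
orientation: [0.914, 1.37, -0.914]
contact_force: [1.0, 1.2, 5.7]
finger_gap: 0.784
```

Request:
step_arm:
  series:
    - [5,0.03,0,0,0,0,0]
    - [5,0.06,0,0,0,0,0]
    - [5,0.09,0,0,0,0,0]
    - [5,0.1,0,0,0,0,0]
    - [5,0.1,0,0,0,0,0]
    - [5,0.1,0,0,0,0,0]
    - [5,0.1,0,0,0,0,0]
    - [5,0.1,0,0,0,0,0]

```text
clock: 15.0
position: [0.5519, 0.1562, 0.0969]
orientation: [0.914, 1.369, -0.914]
contact_force: [-1.3, -0.3, 14.5]
finger_gap: 0.781
```

Request:
step_arm:
  series:
    - [5,0.03,0,0,0,0,0]
    - [5,0.06,0,0,0,0,0]
    - [5,0.09,0,0,0,0,0]
    - [5,0.1,0,0,0,0,0]
    - [5,0.1,0,0,0,0,0]
    - [5,0.1,0,0,0,0,0]
    - [5,0.1,0,0,0,0,0]
    - [5,0.1,0,0,0,0,0]

```text
clock: 15.67
position: [0.552, 0.1562, 0.0969]
orientation: [0.914, 1.369, -0.914]
contact_force: [-5.0, -2.0, 22.9]
finger_gap: 0.786
```

Run:
```python
from h import *
s=bot.get_state();print(s['position'],s['contact_force'],s['ft_torque'],s['finger_gap']*8.54)
s=snap('wrist','wrist11')
a,b=load('wrist10')['pixels'],load('wrist11')['pixels'];crop('wrist11',150,190,210,190,3,'c14')
```

```text
[0.55196885 0.1562289  0.09688851] [-5.01824061 -2.03180008 22.85067262] [-0.41347144  1.10626488 -0.02400554] 6.710618894153673
```

View pics/c14.png

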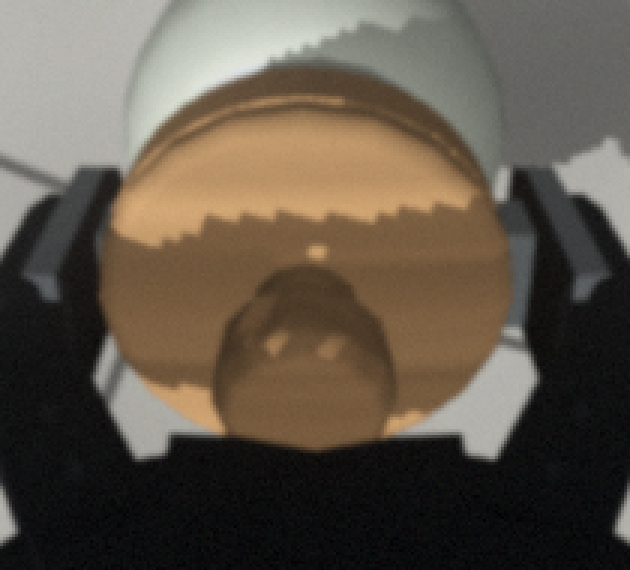

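The lid stopped hard at TCP z = 0.097, which is the depth I predicted, and held there at 23 N. I'll relax part of the push and release gently.

Request:
step_arm:
  series:
    - [5,-0.03,0,0,0,0,0]
    - [5,-0.06,0,0,0,0,0]
    - [5,-0.1,0,0,0,0,0]
    - [6.6,-0.1,0,0,0,0,0]
    - [6.9,-0.1,0,0,0,0,0]
    - [7.2,-0.1,0,0,0,0,0]
    - [7.5,-0.1,0,0,0,0,0]
    - [8,-0.1,0,0,0,0,0]
  squeeze: 20

```text
clock: 16.38
position: [0.5512, 0.1558, 0.0952]
orientation: [0.913, 1.371, -0.916]
contact_force: [0.3, -0.4, 0.8]
finger_gap: 0.937
```

Request:
step_arm:
  series:
    - [8.5,0,0,0,0,0,0]
    - [8.5,0,0,0,0,0,0]
    - [8.5,0,0,0,0,0,0]
    - [8.5,-0.3,0,0,0,0,0]
    - [8.5,-0.8,0,0,0,0,0]
    - [8.5,-1.5,0,0,0,0,0]
    - [8.5,-2.5,0,0,0,0,0]
    - [8.5,-3.5,0,0,0,0,0]

```text
clock: 17.05
position: [0.5519, 0.1563, 0.132]
orientation: [0.914, 1.37, -0.914]
contact_force: [0.2, 0.3, 0.3]
finger_gap: 0.999
```

Request:
step_arm:
  series:
    - [8.5,-1.5,0,0,0,0,0]
    - [8.5,-3.5,0,0,0,0,0]
    - [8.5,-5,0,0,0,0,0]
    - [8.5,-6,0,0,0,0,0]
    - [8.5,-7,0,0,0,0,0]
    - [8.5,-7,0,0,0,0,0]
    - [8.5,-7,0,0,0,0,0]
    - [8.5,-7,0,0,0,0,0]

```text
clock: 17.72
position: [0.5514, 0.1559, 0.2001]
orientation: [0.914, 1.371, -0.915]
contact_force: [0.3, -0.6, -0.2]
finger_gap: 0.998
```

Run:
```python
from h import *
s=bot.get_state();print(s['position'],s['contact_force'],s['ft_torque'],s['finger_gap']*8.54)
snap('side','side12');snap('scene','scene12');snap('wrist','wrist12')
a=[]
for t,x,y in(('scene12',270,125),('side12',200,160)):
    im=cv2.imread(f'pics/{t}.png')[y:y+90,x:x+80]; a.append(cv2.resize(im,None,fx=5,fy=5,interpolation=cv2.INTER_CUBIC))
cv2.imwrite('pics/c15.png',np.hstack(a))
```

```text
[0.55141831 0.1559103  0.20011765] [ 0.25005235 -0.56369374 -0.19651556] [ 0.02246723 -0.02571603 -0.01031471] 8.523191690151465
```

View pics/c15.png

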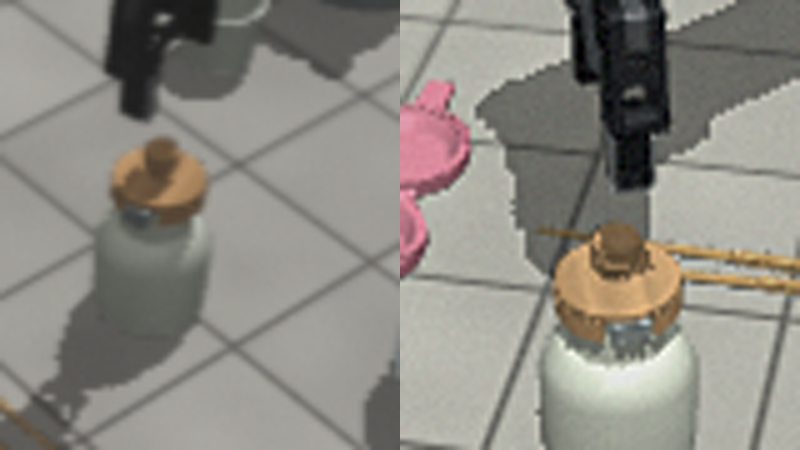

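View pics/wrist12.png

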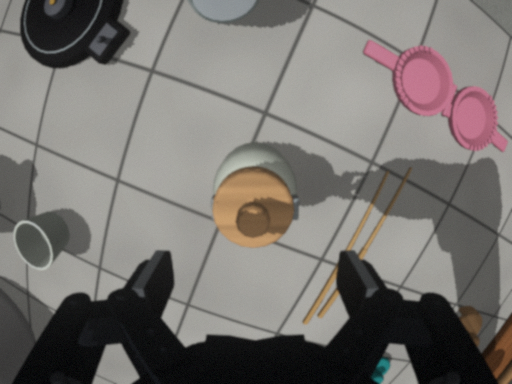

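Both lids are seated on the caddy. The wrist picture shows the knob top at about (252,219).

Run:
```python
from h import *
crop('wrist12',195,130,120,130,5,'c16')
p=bot.get_state()['position']
q=plane('wrist12',252,219.5,.141);print(q,totool(q-p))
```

```text
[0.55456578 0.15905067 0.141     ] [ 5.88742912  0.42316715 -0.15861144]
```

View pics/c16.png

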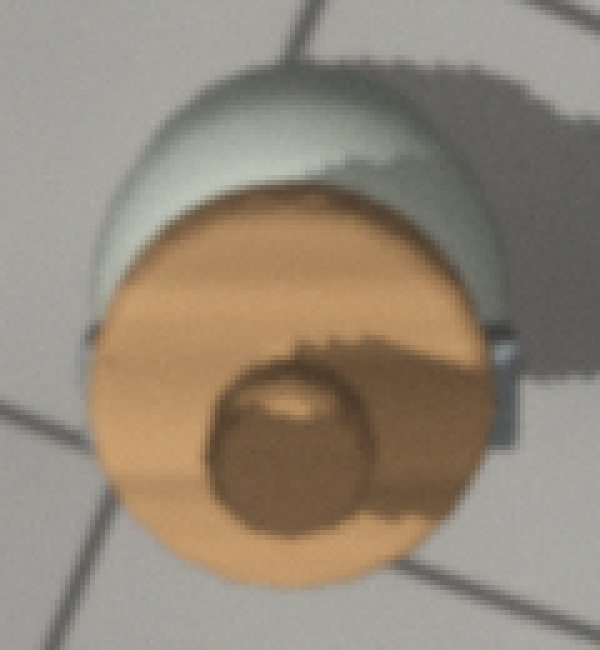

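Run:
```python
from h import *
p=bot.get_state()['position']
for u,v,z in((253.3,221.3,.141),(195+290/5,130+388/5,.117)):
  q=plane('wrist12',u,v,z);print(q,totool(q-p))
```

```text
[0.55369512 0.15773934 0.141     ] [ 5.88760661  0.29243213 -0.07094807]
[0.55486696 0.15861356 0.117     ] [ 8.28739673  0.43785133 -0.1060985 ]
```

Request:
step_arm:
  series:
    - [8.5,0.8,0.2,-0.05,0,0,0]
    - [8.5,2,0.3,-0.09,0,0,0]
    - [8.5,3.2,0.3,-0.09,0,0,0]
    - [8.5,4.4,0.3,-0.09,0,0,0]
    - [8.5,5.3,0.3,-0.09,0,0,0]
    - [8.5,5.9,0.3,-0.09,0,0,0]
    - [7,6.2,0.3,-0.09,0,0,0]
    - [6,6.2,0.3,-0.09,0,0,0]

```text
clock: 18.53
position: [0.5538, 0.1581, 0.1379]
orientation: [0.914, 1.371, -0.915]
contact_force: [-0.3, 0.2, -0.2]
finger_gap: 0.737
```

Request:
step_arm:
  series:
    - [4.5,0,0,0,0,0,0]
    - [4,0,0,0,0,0,0]
    - [3.5,0,0,0,0,0,0]
    - [3.3,0,0,0,0,0,0]
    - [3.2,0,0,0,0,0,0]
    - [3.2,0,0,0,0,0,0]
    - [3.2,0,0,0,0,0,0]
    - [3.2,0,0,0,0,0,0]

```text
clock: 19.2
position: [0.5543, 0.1581, 0.1389]
orientation: [0.914, 1.37, -0.914]
contact_force: [0.7, 0.5, 0.4]
finger_gap: 0.378
```

Run:
```python
from h import *
s=bot.get_state();print(s['position'],s['contact_force'],s['ft_torque'],s['finger_gap']*8.54)
snap('side','side13');snap('scene','scene13');snap('wrist','wrist13')
a=[]
for t,x,y in(('scene13',270,125),('side13',200,160)):
    im=cv2.imread(f'pics/{t}.png')[y:y+90,x:x+80]; a.append(cv2.resize(im,None,fx=5,fy=5,interpolation=cv2.INTER_CUBIC))
cv2.imwrite('pics/c17.png',np.hstack(a))
```

```text
[0.55425869 0.15812947 0.13886624] [0.68364733 0.52019177 0.38610629] [ 0.02836893 -0.01634105 -0.01233865] 3.228977427677961
```

View pics/c17.png

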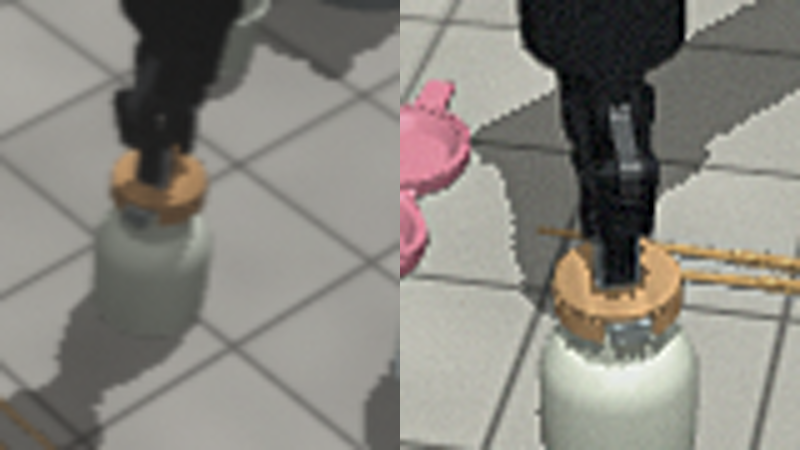

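View pics/wrist13.png

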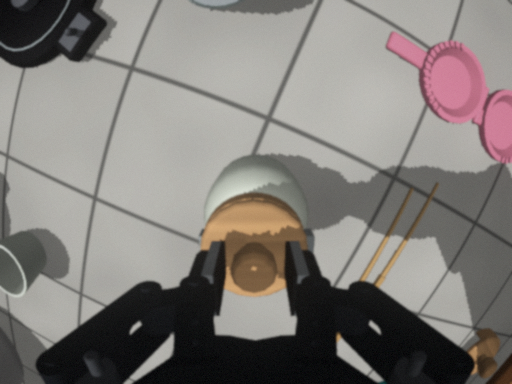

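The fingers straddle the knob at (254,262), so I'll lower slightly and close.

Request:
step_arm:
  series:
    - [3.2,0.15,0,0,0,0,0]
    - [3.2,0.3,0,0,0,0,0]
    - [3.2,0.4,0,0,0,0,0]
    - [3.0,0.4,0,0,0,0,0]
    - [2.8,0.4,0,0,0,0,0]
    - [2.6,0.4,0,0,0,0,0]
    - [2.5,0.4,0,0,0,0,0]
    - [2.4,0.4,0,0,0,0,0]

```text
clock: 20.02
position: [0.5542, 0.1583, 0.1348]
orientation: [0.914, 1.37, -0.914]
contact_force: [-0.4, 0.5, -0.9]
finger_gap: 0.277
```

Request:
step_arm:
  series:
    - [2,0,0,0,0,0,0]
    - [1.5,0,0,0,0,0,0]
    - [1,0,0,0,0,0,0]
    - [1,0,0,0,0,0,0]
    - [1,0,0,0,0,0,0]
    - [1,0,0,0,0,0,0]
    - [1,0,0,0,0,0,0]
    - [1,0,0,0,0,0,0]
  squeeze: 35

```text
clock: 20.68
position: [0.5542, 0.1581, 0.1348]
orientation: [0.914, 1.37, -0.914]
contact_force: [-0.0, 0.3, 0.1]
finger_gap: 0.261
```

Run:
```python
from h import *
s=bot.get_state();print(s['position'],s['contact_force'],s['ft_torque'],s['finger_gap']*8.54)
snap('wrist','wrist14')
```

```text
[0.55421051 0.15814773 0.13479339] [-0.00091239  0.28013886  0.12152729] [ 0.11830842  0.06457465 -0.01411698] 2.226455229639286
```

View pics/wrist14.png

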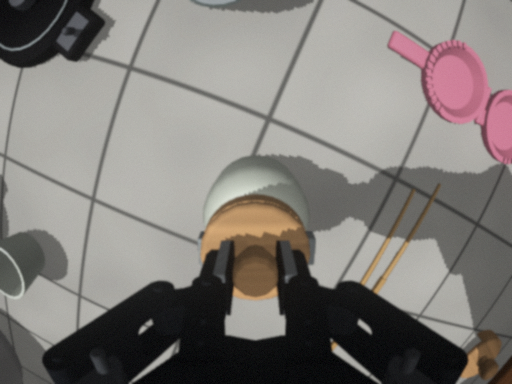

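Request:
step_arm:
  series:
    - [1,-0.1,0,0,0,0,0]
    - [1,-0.2,0,0,0,0,0]
    - [1,-0.4,0,0,0,0,0]
    - [1,-0.6,0,0,0,0,0]
    - [1,-0.9,0,0,0,0,0]
    - [1,-1.2,0,0,0,0,0]
    - [1,-1.6,0,0,0,0,0]
    - [1,-2,0,0,0,0,0]
  squeeze: 40

```text
clock: 21.4
position: [0.5542, 0.1582, 0.1553]
orientation: [0.914, 1.37, -0.914]
contact_force: [0.1, -0.4, -0.9]
finger_gap: 0.254
```

Run:
```python
from h import *
s=bot.get_state();print(s['position'],s['contact_force'],s['ft_torque'],s['finger_gap']*8.54)
snap('side','side15');snap('scene','scene15')
a=[]
for t,x,y in(('scene15',270,125),('side15',200,160)):
    im=cv2.imread(f'pics/{t}.png')[y:y+90,x:x+80]; a.append(cv2.resize(im,None,fx=5,fy=5,interpolation=cv2.INTER_CUBIC))
cv2.imwrite('pics/c18.png',np.hstack(a))
```

```text
[0.55422867 0.15816983 0.15525402] [ 0.11910346 -0.3816895  -0.93257399] [-0.00812751  0.00558238  0.00630086] 2.1705020426283403
```

View pics/c18.png

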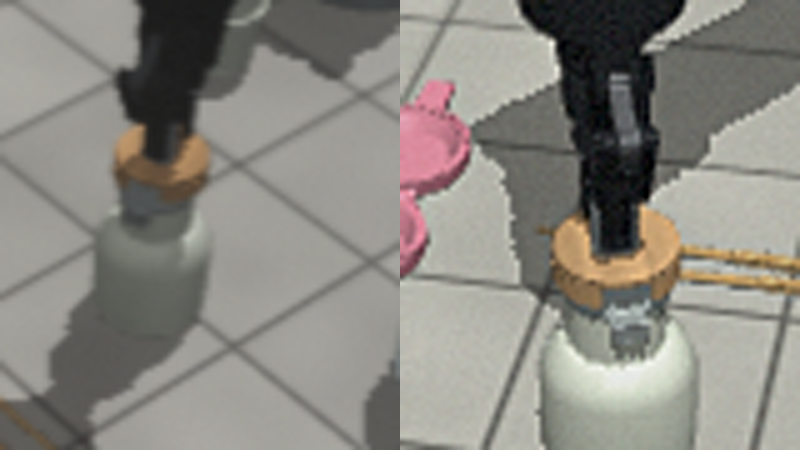

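The bamboo lid is rising alone, and the steel lid is still seated (its tab at crop (630,332) has not moved). I'll continue up.

Request:
step_arm:
  series:
    - [1,-0.6,0,0,0,0,0]
    - [1,-1.8,0,0,0,0,0]
    - [1,-3.4,0,0,0,0,0]
    - [1,-5,0,0,0,0,0]
    - [1,-6.8,0,0,0,0,0]
    - [1,-8.6,0,0,0,0,0]
    - [1,-10.4,0,0,0,0,0]
    - [1,-11.5,0,0,0,0,0]

```text
clock: 22.17
position: [0.5547, 0.1586, 0.2728]
orientation: [0.916, 1.368, -0.912]
contact_force: [-1.2, 0.1, -1.1]
finger_gap: 0.252
```

Request:
step_arm:
  series:
    - [1,-0.5,0,0,0,0,0]
    - [1,-0.5,0,0,0,0,0]
    - [1,-0.5,0,0,0,0,0]
    - [1,-0.5,0,0,0,0,0]
    - [1,-0.5,0,0,0,0,0]
    - [1,-0.5,0,0,0,0,0]
    - [1,-0.5,0,0,0,0,0]
    - [1,-0.5,0,0,0,0,0]

```text
clock: 22.83
position: [0.5541, 0.1582, 0.2744]
orientation: [0.914, 1.371, -0.915]
contact_force: [-0.2, -0.2, -1.1]
finger_gap: 0.254
```

Run:
```python
from h import *
s=bot.get_state();print(s['position'],s['contact_force'],np.abs(s['joint_vel']).max(),s['finger_gap']*8.54)
snap('side','side16');snap('scene','scene16');snap('wrist','wrist16')
a=[]
for t,x,y in(('scene16',260,85),('side16',195,120)):
    im=cv2.imread(f'pics/{t}.png')[y:y+120,x:x+80]; a.append(cv2.resize(im,None,fx=5,fy=5,interpolation=cv2.INTER_CUBIC))
cv2.imwrite('pics/c19.png',np.hstack(a))
```

```text
[0.55412497 0.15815867 0.27441595] [-0.20145889 -0.22883179 -1.09230234] 0.0037590727340391728 2.170299914763585
```

View pics/c19.png

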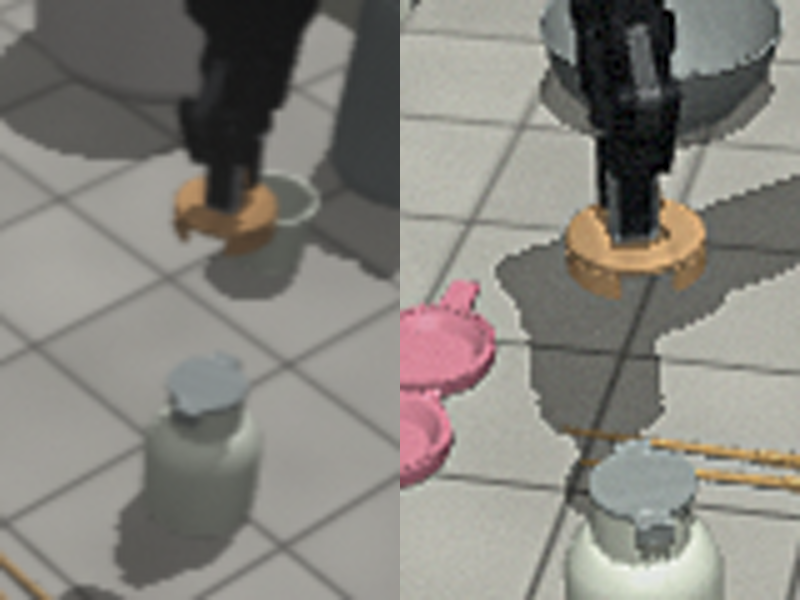

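View pics/wrist16.png

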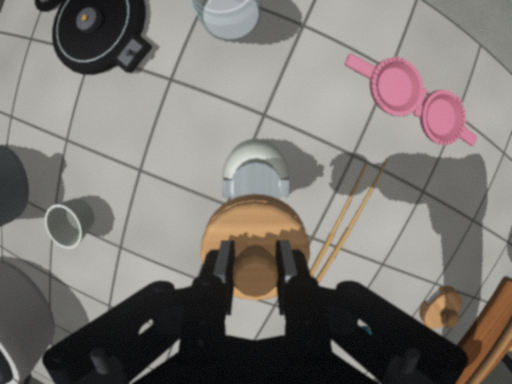

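View pics/side16.png

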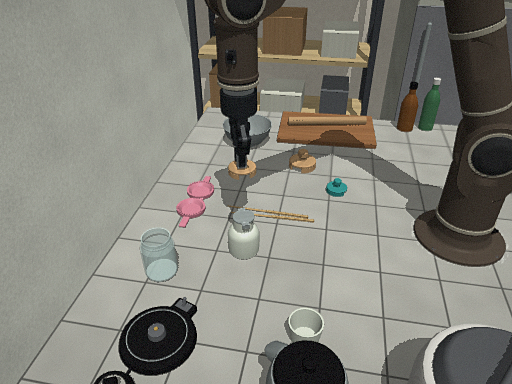

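The side picture shows the bamboo lid held level at (243,169) and the caddy closed with steel at (243,225). A quick check will show whether the caddy shifted and whether the steel lid is home.

Run:
```python
from h import *
def sh(a,b,x,y,w,h):
    A=cv2.cvtColor(load(a)['pixels'],cv2.COLOR_RGB2GRAY).astype(np.float32);B=cv2.cvtColor(load(b)['pixels'],cv2.COLOR_RGB2GRAY).astype(np.float32)
    W=np.eye(2,3,dtype=np.float32)
    try: c,W=cv2.findTransformECC(A[y:y+h,x:x+w],B[y:y+h,x:x+w],W,cv2.MOTION_TRANSLATION); return c,W[:,2]
    except cv2.error as e: return e
print('caddy side',sh('side0','side16',222,236,44,26),'control tile', sh('side0','side16',225,262,40,40))
print('caddy scene',sh('scene0','scene16',284,172,34,24))
b=cv2.imread('pics/side16.png')[205:265,220:270];c=cv2.imread('pics/scene16.png')[150:200,280:325]
cv2.imwrite('pics/c20.png',np.hstack([cv2.resize(x,(390,450),interpolation=cv2.INTER_CUBIC) for x in(b,c)]))
for t in('side16','scene16'):
  print(t,[proj(t,[.5524,.1558,z]).round(1) for z in(.111,.122)])
```

```text
caddy side (0.9994026821068246, array([ 0.00265145, -0.02772958], dtype=float32)) control tile (0.998435680637726, array([-0.00709737,  0.01123005], dtype=float32))
caddy scene (0.9975398073660265, array([0.03126017, 0.03128371], dtype=float32))
side16 [array([242.3, 215. ]), array([242.2, 211.4])]
scene16 [array([301.5, 161. ]), array([301.7, 158.4])]
```

View pics/c20.png

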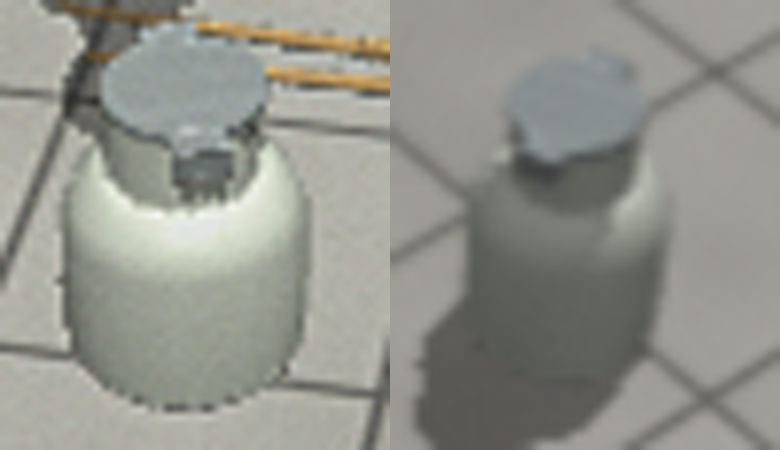

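```bash
python3 -c "
from station import bot
print(bot.close_job())"
```

```text
the job is handed in; nothing more can be done
None
```

The job is handed in at about 23 s. The steel inner lid is shut in the caddy neck, and the arm is holding the bamboo outer lid by its knob about 14 cm above its closed place.

**What I did:** I gripped both lids across the inner lid's tabs, carried them over and lowered them into the neck. I pressed until the lid stopped hard at the predicted depth; the push rose to 23 N with no further travel. I then eased off, released, and lifted the outer lid alone by its knob.

**Last checks:**
- **Caddy:** it moved less than 0.05 px in both fixed cameras, so it stands where it was.
- **Inner lid:** its flange appears level and flush on the rim, with nothing standing proud.
- **Outer lid:** it looks level. The wrist force was about 1.1 N, slightly above the lid's own weight, with the grip steady.
- **Bystanders:** the chopsticks, dumpling press, cup, jar, bowl and other lids looked untouched. I checked these by eye only. I did not check the kettle switch, but the arm never went near it.

**Disagreements:**
- The two fixed cameras differed by about 1 cm when locating the lids and the mouth, so I used the wrist camera. It agreed with the measured TCP to about 2–3 mm.
- I never saw the gasket's 10 N entry peak. Forces are only read at the end of each move, and those readings were low, about 3 to 4 N on the way in. The evidence that the lid is home is the stop depth, the force rise there and the pictures.

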